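# Check that the fig box is really shut

## Robot

A 7-joint arm with a two-finger parallel gripper is mounted at the origin on the work surface. World frame = base frame: x ahead of the robot, y to its left, z up, the work surface at z = 0. Lengths are in m, angles in rad, forces in N, time in s.
With the tool pointing down it reaches from about 0.425 to 0.925 m from the base axis. Payload 6.8 kg.
Tool frame: the origin (TCP) lies midway between the tips of the shut fingers; the grasp point (between the pads) lies 19 mm behind it; z points along the fingers, y is the direction in which the jaws open and shut (so a half turn about z gives the same grasp; the last joint's range is limited). The gripper opens to 85 mm and grips with 20 to 120 N. Pads are 22 mm wide; open, the fingers measure 114 mm over their backs; the gripper's body (76 mm by 85 mm) begins 54 mm behind the grasp point. The pads swing forward as they close: fully open they stand 13 mm farther back than shut.
Start: joints at [1.181, 0.477, 0.022, 1.555, -0.011, 1.109, -0.083], TCP at [0.188, -0.648, 0.231] pointing down, gripper open.
Joint ranges: [-2.96, 2.96], [-0.34, 2.1], [-1.41, 1.46], [0.24, 2.44], [-1.37, 4.51], [0.17, 1.92], [-2.96, 2.96]. Speed limits (rad/s): [2.39, 2.39, 3.14, 3.14, 3.14, 3.14, 3.14].

## Interface

Orientations are given as a unit quaternion [w, x, y, z].
In Python, from station import readout, eyes, ticket gives the robot as it stands. The module is installed in compiled form; this text tells all that it offers.
- The arm moves only by the shell command python3 -m crank 'ROWS' [FORCE]. ROWS is JSON, a list of rows, each an object of numbers: "jaw": the opening in per cent of the stroke, from 0 (shut) to 100 (fully open); "x", "y", "z": the shift along the tool's x, y, z in mm; "ax", "ay", "az": the turn, a rotation vector about the tool's x, y, z in degrees. In form: [{"jaw": .., "x": .., "y": .., "z": .., "ax": .., "ay": .., "az": ..}, ...]. A call has 1 to 12 rows; each row shifts and turns the commanded pose from where the row before left it, along the tool's axes as they then stand; what a row does not reach is not made up. A row lasts 1/8 s, in which the tool goes at most 62.5 mm and 10.7 degrees, less where a joint would pass 70% of its speed; a pose out of reach is approached as far as the arm can. A call with a gripper value outside its range is refused whole. The fingers move at their own pace and stop on an object; FORCE is the grip in N (left out, the last holds). Time passes only in rows, so rows that do not move let the fingers close. It gives the time, the measured TCP pose, the force and the opening at its end, in the units of the state.
- readout.get_obs(): the state, without advancing time (a new reading comes with each control period).
- eyes.read_camera(name): name is "side" or "top" or "wrist"; returns (picture, depth): 480x640x3 uint8, red, green, blue; 480x640 float32, m along the optical axis (not along the pixel's ray), 0 where there is no reading.
- eyes.calibration(name): a dict with "fx", "fy", "cx", "cy" (pixels), "R" (3x3) and "t" (3): a world point X has camera coordinates R X + t. Camera axes: x right, y down, z forward; pixel columns grow to the right and rows downward; lengths in m; the calibration is good to about 2 mm. A picture is of the moment at which its call begins: read the wrist's pose just before it. calibration takes no time and is no camera call; for the wrist camera it gives the pose at the moment of the call.
- ticket.hand_in(): hands the job in, once; it reports no verdict.
The state is a dict: "t": time; "q": joint angles; "joint_vel": joint speeds; "joint_torque": joint torques, N m; "eef_pos": TCP position; "tool_rot": TCP orientation; "contact_force": force on the tool from outside, world axes, zero at the start; "torque": the same for the moment, N m; "gripper_width": opening from 0.0 (shut) to 1.0 (fully open).
Only numpy, scipy, OpenCV 4.12 (cv2) and the standard library are available. Lean on these libraries where they do the work, as an engineer would, in place of code of your own. Each camera call takes 0.05 s, during which the arm holds its last target. There are 200 camera calls.

## Task

Check that the box with the green lid is properly shut: take the lid by its upright grip and give it a firm tug upward. If the catch holds, leave it so; if the lid comes up (let it rise a couple of centimetres so there is no doubt), press it back down until the catch snaps over it. Finish with the green lid caught and let go, and leave the white-lidded box shut.

Things in the scene. Friction and masses are not known exactly. Their poses are not given: they have to be found in the camera images.
- green_box: Clear box of figs, green lid, fixed to the counter, 180 (x) x 140 (y) x 100 mm high. Origin: centre of underside. Front, with an orange catch, is its -x side; lid hinge on the +x top edge. The lid is caught or not at the start. Caught, it lies level and its front lifts only about 2 mm, then stops firmly. Not caught, it rests on the catch, front about 12 mm (4 degrees) high, and lifts freely.
- green_lid: Green lid 186 x 144 x 8 mm, 0.2 kg. Origin mid hinge line, 100 mm up; x, y, z as the box's when shut; turns up about y. On top, an upright green fin to pinch from above: 44 mm long (x), 14 mm thick (y), centre x = -152 mm, z 8 to 43 mm. Sinks slowly when let go. A firm tug is 8 to 15 N up on the fin. About 7 to 10 N down on the fin snaps it past the catch; it then stops hard, level.
- green_catch: Orange spring catch with a small steel roller, 34 mm wide, 45 mm tall, mid front (-x) wall of the green-lidded box; its top stands about 3 mm above the box rim. Origin and axes as the box's. The lid's front flange pushes it outward (-x) in passing and it springs back over the flange. Need not be touched.
- white_lid: White lid of a second box of the same shape that holds round tart bases; same origin, axes, fin and catch as the green one. It is properly caught; not to be opened.

How it is judged:
On the way:
1. the green lid is tugged: either it comes up (more than about 6 degrees open), or the catch holds it down with more than 2 N ((angle between green_lid's own z axis and vertical above 0.1 rad or (angle between green_lid's own z axis and vertical below 0.018 rad and contact force between green_lid and green_catch above 2 N and contact force between the fingers and green_lid above 1 N))), for 0.1 s.
At the end, for the whole second after the job is handed in: The green lid lies under its catch (less than 0.03 rad open) and at rest, let go, and the white lid is still shut (less than 0.03 rad open) (angle between each of green_lid, white_lid's own z axis and vertical below 0.03 rad and angular speed of green_lid below 0.05 rad/s); the robot touches nothing.
It fails at once if the white-lidded box is opened (its lid more than 0.06 rad up) (angle between white_lid's own z axis and vertical above 0.06 rad).
It also fails if it takes over 35 s, if anything falls off the work surface, if the arm or the gripper's body presses on something with over 40 N, if the wrist force passes 120 N, or if a joint passes its speed limit or range.

## Working session

There is one attempt and no reset: what is moved stays moved. The work goes in short steps, Python scripts to look and compute and a shell command to move; the robot and the scene stay as the last step left them, time stands still between calls to the robot, and variables do not carry over. Pictures are saved under pics/ and viewed, about 8 in all and at most 12, crops included, and the job is handed in when it is done.

```bash
mkdir -p pics; cat > h.py <<'E'
import numpy as np, cv2
from station import readout, eyes, ticket
def grab(n):
    c=eyes.calibration(n); p,d=eyes.read_camera(n); return p,d,c
def pts(d,c):
    v,u=np.mgrid[0:480,0:640]
    P=np.stack([(u-c['cx'])/c['fx']*d,(v-c['cy'])/c['fy']*d,d],-1)
    return (P-np.array(c['t']))@np.array(c['R'])
E
python3 - <<'E'
from h import *
o=readout.get_obs(); print({k:np.round(v,3) for k,v in o.items()})
for n in('top','side'):
    p,d,c=grab(n); np.savez(n+'.npz',p=p,d=d,**c); cv2.imwrite(f'pics/{n}0.png',p[...,::-1])
    W=pts(d,c); h=cv2.cvtColor(p,cv2.COLOR_RGB2HSV)
    m=(h[...,0]>38)&(h[...,0]<88)&(h[...,1]>90)&(h[...,2]>40)&(d>0)
    print(n,m.sum(),np.round(-np.array(c['R']).T@c['t'],3))
    if m.sum(): print(np.percentile(W[m],[1,25,50,75,99],axis=0).round(3))
E
```

```text
{'t': np.float64(0.0), 'q': array([ 1.181,  0.478,  0.022,  1.556, -0.012,  1.109, -0.083]), 'joint_vel': array([-0.   , -0.001, -0.   ,  0.001, -0.   , -0.001, -0.   ]), 'joint_torque': array([-0.0000e+00, -5.9645e+01,  1.6080e+00, -2.8120e+01,  1.2000e-02,
        9.0000e-03,  0.0000e+00]), 'eef_pos': array([ 0.188, -0.648,  0.23 ]), 'tool_rot': array([-0.001,  0.99 ,  0.14 , -0.   ]), 'contact_force': array([-0.821, -0.257,  1.081]), 'torque': array([0.003, 0.039, 0.046]), 'gripper_width': np.float64(1.004)}
top 12812 [ 0.58  -0.018  0.881]
[[ 0.438 -0.311  0.106]
 [ 0.486 -0.273  0.112]
 [ 0.532 -0.236  0.115]
 [ 0.578 -0.201  0.118]
 [ 0.625 -0.163  0.154]]
side 4114 [0.506 0.697 0.566]
[[ 0.438 -0.298  0.105]
 [ 0.484 -0.246  0.11 ]
 [ 0.528 -0.225  0.113]
 [ 0.575 -0.187  0.117]
 [ 0.623 -0.159  0.152]]
```

View pics/top0.png

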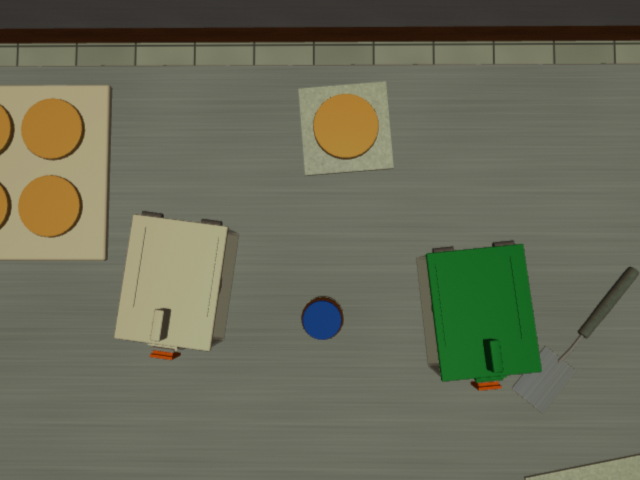

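View pics/side0.png

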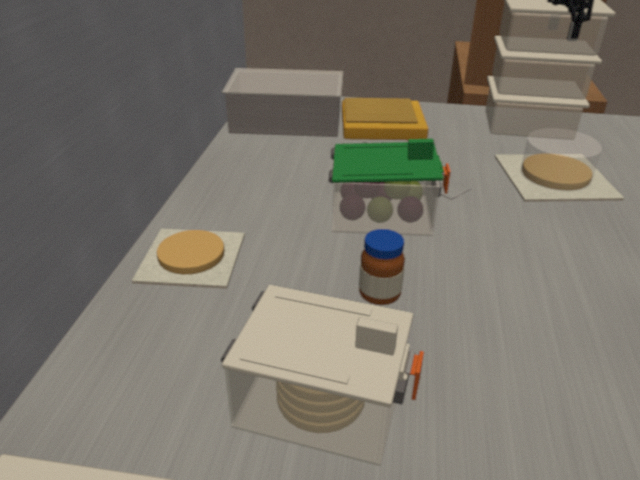

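The top view shows the green lid at about (485,312) with its fin at (495,357) and the orange catch at (488,385). The white box is far left at (172,283). The side view agrees. Next I measure the fin and the lid's tilt.

```bash
python3 - <<'E'
from h import *
z=np.load('top.npz'); p,d=z['p'],z['d']; W=pts(d,z); h=cv2.cvtColor(p,cv2.COLOR_RGB2HSV)
m=(h[...,0]>38)&(h[...,0]<88)&(h[...,1]>90)&(h[...,2]>30)&(d>0)
m=cv2.erode(m.astype(np.uint8),np.ones((3,3)))>0
P=W[m]; lid=P[(P[:,2]<.128)]; fin=P[P[:,2]>.138]
A=np.c_[lid[:,:2],np.ones(len(lid))]; k=np.linalg.lstsq(A,lid[:,2],rcond=None)[0]
r=cv2.minAreaRect(lid[:,:2].astype(np.float32)*1000); f=cv2.minAreaRect(fin[:,:2].astype(np.float32)*1000)
print('plane',k,'lid',r,'fin',f,len(fin),np.median(fin[:,2]))
b=cv2.boxPoints(r); print(b)
o=(h[...,0]<12)&(h[...,1]>200)&(h[...,2]>120)&(d>0)&(W[...,1]<-.1); print('catch',np.median(W[o],0),o.sum())
q=readout.get_obs(); w,x,y,zz=q['tool_rot']
from scipy.spatial.transform import Rotation as R
print(R.from_quat([x,y,zz,w]).as_matrix().round(3))
E
```

```text
plane [-0.06165862 -0.00590023  0.14606161] lid ((528.341064453125, -237.5674285888672), (191.8275146484375, 141.96737670898438), 5.710751056671143) fin ((474.3254699707031, -243.8668212890625), (43.78862762451172, 14.451144218444824), 5.295446395874023) 323 0.1531792690403326
[[ 425.83997 -176.48007]
 [ 439.96667 -317.74286]
 [ 630.84216 -298.6548 ]
 [ 616.71545 -157.392  ]]
catch [ 0.42356786 -0.25183009  0.1013494 ] 51
[[ 0.961  0.278 -0.001]
 [ 0.278 -0.961  0.002]
 [-0.    -0.002 -1.   ]]
```

The plane fit gives a tilt of about 0.062 rad, about 3.5°, with the front high, so the lid isn't caught. The fin is at (0.474, -0.244) with its top at 0.153, yaw about 5.5°. Before moving, I check the corridor for obstacles.

```bash
python3 - <<'E'
from h import *
for n in('side','top'):
    z=np.load(n+'.npz'); W=pts(z['d'],z)[z['d']>0]
    t=((W[:,0]-.188)*.286+(W[:,1]+.648)*.404)/.245; s=np.abs((W[:,0]-.188)*.404-(W[:,1]+.648)*.286)/.495
    for a in np.arange(-.2,1.2,.2):
        k=(t>a)&(t<a+.2)&(s<.12); print(n,a.round(1),k.sum(),W[k,2].max().round(3) if k.any() else '')
E
```

```text
side -0.2 4679 0.311
side 0.0 8700 0.328
side 0.2 1892 0.083
side 0.4 2954 0.082
side 0.6 1737 0.005
side 0.8 2311 0.154
side 1.0 7134 0.153
top -0.2 0 
top 0.0 0 
top 0.2 1259 0.011
top 0.4 7711 0.011
top 0.6 8654 0.021
top 0.8 6352 0.157
top 1.0 11389 0.157
```

The gripper is drawn in front of the stack, so moving to +y takes it away from the stack. The rest of the corridor is clear.

```bash
python3 -m crank '[{"x":20,"y":-15,"z":-10},{"x":40,"y":-32},{"x":42,"y":-34},{"x":42,"y":-34},{"x":42,"y":-34},{"x":42,"y":-34},{"x":42,"y":-34},{"x":42,"y":-34},{"x":40,"y":-32},{"x":30,"y":-22},{"x":5,"y":-4,"az":5.3},{"az":5.3}]' 60
python3 - <<'E'
from h import *
p,d,c=grab('wrist'); cv2.imwrite('pics/w1.png',p[...,::-1]); o=readout.get_obs()
print({k:np.round(o[k],4) for k in('t','eef_pos','tool_rot','contact_force')})
W=pts(d,c);h=cv2.cvtColor(p,cv2.COLOR_RGB2HSV)
m=(h[...,0]>38)&(h[...,0]<88)&(h[...,1]>90)&(h[...,2]>30)&(d>0)
P=W[m];print(m.sum());f=P[(P[:,2]>.143)&(P[:,2]<.17)];print(len(f),np.median(f[:,2]) if len(f) else '')
if len(f)>20: print(cv2.minAreaRect(f[:,:2].astype(np.float32)*1000))
E
```

```text
{'t': np.float64(0.15), 'eef_pos': array([ 0.1876, -0.648 ,  0.2305]), 'tool_rot': array([-7.000e-04,  9.901e-01,  1.404e-01, -1.000e-04]), 'contact_force': array([ 0.3443, -0.1998,  1.0117])}
0
0 schema error: expected keys jaw, x, y, z, ax, ay, az
```

View pics/w1.png

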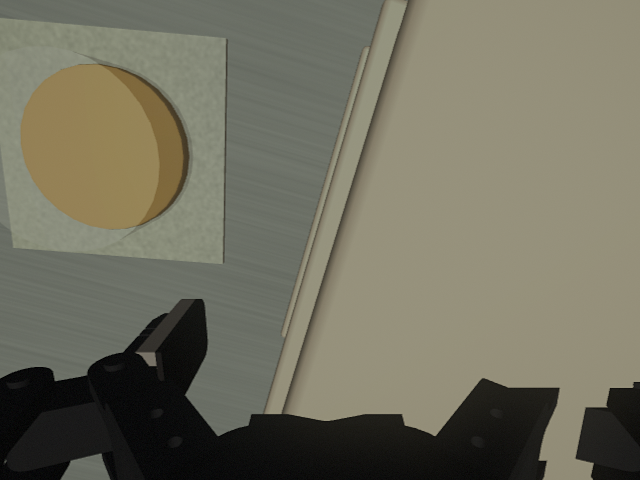

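The call was refused because every key is needed in each row. The wrist picture shows a tall stack edge at (285–390, 0–410), very near the right finger. I locate it before moving.

```bash
python3 - <<'E'
from h import *
p,d,c=grab('wrist'); W=pts(d,c); R=np.array(c['R'])
for (u,v) in [(500,100),(500,250),(420,330),(600,20),(395,5),(280,400),(340,330),(290,350),(120,150)]: print(u,v,d[v,u].round(3),W[v,u].round(3))
E
```

```text
500 100 0.072 [ 0.264 -0.657  0.296]
500 250 0.079 [ 0.238 -0.668  0.296]
420 330 0.084 [ 0.217 -0.659  0.296]
600 20 0.07 [ 0.281 -0.669  0.295]
395 5 0.158 [ 0.303 -0.641  0.196]
280 400 0.205 [ 0.116 -0.643  0.196]
340 330 0.084 [ 0.212 -0.643  0.296]
290 350 0.198 [ 0.144 -0.641  0.196]
120 150 0.287 [ 0.195 -0.491  0.079]
```

```bash
python3 - <<'E'
from h import *
z=np.load('side.npz'); W=pts(z['d'],z)
for (u,v) in [(575,8),(565,5),(580,25),(520,8),(600,8),(515,20),(595,20),(495,47),(590,47),(490,90),(580,90),(530,100)]: print('side',u,v,W[v,u].round(3))
p,d,c=grab('wrist'); W=pts(d,c); print('cam',(-np.array(c['R']).T@c['t']).round(3))
for v in range(200,480,30): print(v,[ (u,*W[v,u].round(2)) for u in range(300,640,60)])
E
python3 -c "
import cv2;i=cv2.imread('pics/side0.png')[0:140,440:640];cv2.imwrite('pics/sc.png',cv2.resize(i,None,fx=4,fy=4,interpolation=2))"
```

```text
side 575 8 [ 0.181 -0.61   0.305]
side 565 5 [ 0.195 -0.642  0.304]
side 580 25 [ 0.167 -0.594  0.276]
side 520 8 [ 0.285 -0.639  0.295]
side 600 8 [ 0.116 -0.668  0.296]
side 515 20 [ 0.289 -0.647  0.268]
side 595 20 [ 0.128 -0.639  0.278]
side 495 47 [ 0.237 -1.26   0.046]
side 590 47 [ 0.123 -0.642  0.221]
side 490 90 [ 0.298 -0.767  0.07 ]
side 580 90 [ 0.119 -0.645  0.125]
side 530 100 [ 0.223 -0.64   0.096]
cam [ 0.251 -0.629  0.372]
200 [(300, np.float64(0.18), np.float64(-0.62), np.float64(-0.0)), (360, np.float64(0.24), np.float64(-0.64), np.float64(0.29)), (420, np.float64(0.24), np.float64(-0.65), np.float64(0.3)), (480, np.float64(0.25), np.float64(-0.66), np.float64(0.3)), (540, np.float64(0.25), np.float64(-0.67), np.float64(0.3)), (600, np.float64(0.25), np.float64(-0.68), np.float64(0.3))]
230 [(300, np.float64(0.15), np.float64(-0.63), np.float64(-0.0)), (360, np.float64(0.23), np.float64(-0.64), np.float64(0.3)), (420, np.float64(0.24), np.float64(-0.65), np.float64(0.3)), (480, np.float64(0.24), np.float64(-0.66), np.float64(0.3)), (540, np.float64(0.24), np.float6
[... 2357 characters left out ...]
64), np.float64(0.31)), (360, np.float64(0.2), np.float64(-0.65), np.float64(0.31)), (420, np.float64(0.2), np.float64(-0.66), np.float64(0.31)), (480, np.float64(0.21), np.float64(-0.67), np.float64(0.32)), (540, np.float64(0.21), np.float64(-0.69), np.float64(0.31)), (600, np.float64(0.2), np.float64(-0.71), np.float64(0.3))]
470 [(300, np.float64(0.2), np.float64(-0.64), np.float64(0.32)), (360, np.float64(0.2), np.float64(-0.65), np.float64(0.32)), (420, np.float64(0.21), np.float64(-0.65), np.float64(0.33)), (480, np.float64(0.21), np.float64(-0.66), np.float64(0.32)), (540, np.float64(0.19), np.float64(-0.7), np.float64(0.3)), (600, np.float64(0.2), np.float64(-0.71), np.float64(0.3))]
```

View pics/sc.png

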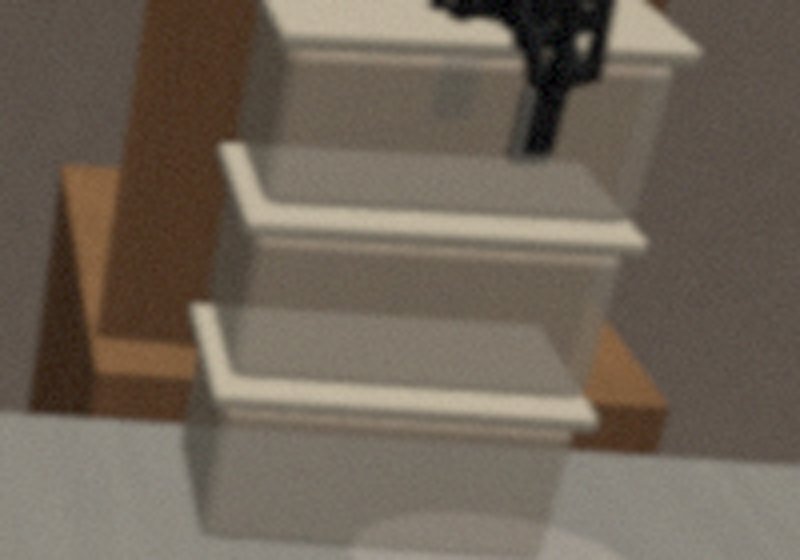

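The stack top (z 0.296, y < -0.64) overlaps one finger, yet the contact force is about 0. It looks like backdrop with no contact. I still leave straight up, in small steps, watching the force.

```bash
python3 -m crank '[{"jaw":100,"x":0,"y":0,"z":-5,"ax":0,"ay":0,"az":0},{"jaw":100,"x":0,"y":0,"z":-10,"ax":0,"ay":0,"az":0}]' 60
```

```text
t: 0.5
eef_pos: [0.1877, -0.6482, 0.2466]
tool_rot: [-0.0, 0.99, 0.14, -0.0]
contact_force: [0.8, -0.3, 0.2]
gripper_width: 1.004
```

```bash
python3 -m crank '[{"jaw":100,"x":0,"y":0,"z":-35,"ax":0,"ay":0,"az":0},{"jaw":100,"x":0,"y":0,"z":-35,"ax":0,"ay":0,"az":0},{"jaw":100,"x":42,"y":-34,"z":0,"ax":0,"ay":0,"az":0},{"jaw":100,"x":43,"y":-34,"z":0,"ax":0,"ay":0,"az":0},{"jaw":100,"x":43,"y":-34,"z":0,"ax":0,"ay":0,"az":0},{"jaw":100,"x":43,"y":-34,"z":0,"ax":0,"ay":0,"az":0},{"jaw":100,"x":43,"y":-34,"z":10,"ax":0,"ay":0,"az":0},{"jaw":100,"x":43,"y":-34,"z":15,"ax":0,"ay":0,"az":0},{"jaw":100,"x":43,"y":-34,"z":20,"ax":0,"ay":0,"az":0},{"jaw":100,"x":43,"y":-34,"z":20,"ax":0,"ay":0,"az":0},{"jaw":100,"x":30,"y":-25,"z":20,"ax":0,"ay":0,"az":5.3},{"jaw":100,"x":0,"y":0,"z":10,"ax":0,"ay":0,"az":5.3}]' 60
cat > w.py <<'E'
from h import *
import sys
from scipy.spatial.transform import Rotation as Ro
def look(name,zlo=.143,zhi=.18):
    p,d,c=grab('wrist'); cv2.imwrite(f'pics/{name}.png',p[...,::-1]); o=readout.get_obs()
    W=pts(d,c);h=cv2.cvtColor(p,cv2.COLOR_RGB2HSV)
    m=(h[...,0]>38)&(h[...,0]<88)&(h[...,1]>90)&(h[...,2]>30)&(d>0)
    P=W[m];f=P[(P[:,2]>zlo)&(P[:,2]<zhi)];print(m.sum(),len(f),'finz',np.median(f[:,2]))
    r=cv2.minAreaRect(f[:,:2].astype(np.float32)*1000);print(r)
    w,x,y,z=o['tool_rot'];R=Ro.from_quat([x,y,z,w]).as_matrix();print(o['t'],o['eef_pos'].round(4),R.round(3).tolist())
    D=np.array([r[0][0]/1000,r[0][1]/1000,np.median(f[:,2])])-o['eef_pos'];print('tool-frame mm to fin top centre',(R.T@D*1000).round(1))
    l=P[(P[:,2]<.128)];print('lid plane',np.linalg.lstsq(np.c_[l[:,:2],np.ones(len(l))],l[:,2],rcond=None)[0].round(4))
look(sys.argv[1])
E
python3 w.py w2
```

```text
t: 2.0
eef_pos: [0.4655, -0.2557, 0.2213]
tool_rot: [-0.001, 0.999, 0.05, 0.0]
contact_force: [-0.6, -1.2, 0.2]
gripper_width: 1.002
64378 2016 finz 0.15202669432744548
((473.9275817871094, -242.90280151367188), (43.912296295166016, 13.760771751403809), 5.536627292633057)
2.05 [ 0.4639 -0.2573  0.2203] [[0.996, 0.094, -0.001], [0.094, -0.996, 0.001], [-0.001, -0.001, -1.0]]
tool-frame mm to fin top centre [ 11.4 -13.4  68.2]
lid plane [-0.061  -0.0048  0.1449]
```

View pics/w2.png

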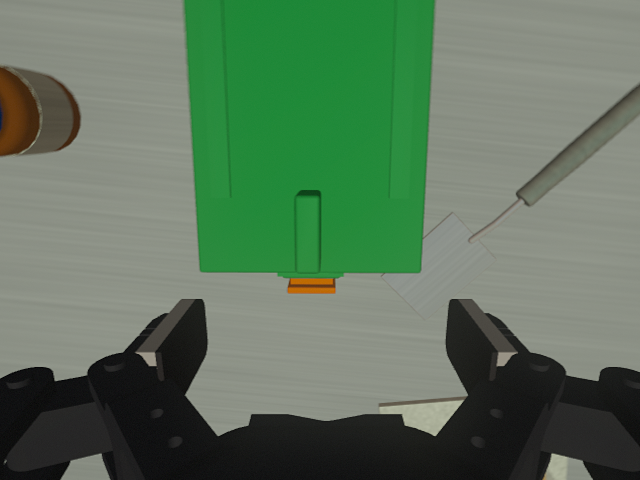

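The lid fin is at (308,230), lined up with the jaws, and the catch is at (311,285). The wrist fit agrees with the top view within 1 mm, with tilt still 0.061. Going down onto the fin.

```bash
python3 -m crank '[{"jaw":80,"x":11,"y":-13,"z":10,"ax":0,"ay":0,"az":0},{"jaw":70,"x":0,"y":0,"z":25,"ax":0,"ay":0,"az":0},{"jaw":60,"x":0,"y":0,"z":25,"ax":0,"ay":0,"az":0},{"jaw":60,"x":0,"y":0,"z":20,"ax":0,"ay":0,"az":0},{"jaw":60,"x":0,"y":0,"z":14,"ax":0,"ay":0,"az":0},{"jaw":60,"x":0,"y":0,"z":0,"ax":0,"ay":0,"az":0},{"jaw":60,"x":0,"y":0,"z":0,"ax":0,"ay":0,"az":0}]' 60
```

```text
t: 2.92
eef_pos: [0.4737, -0.2458, 0.1282]
tool_rot: [0.0, 0.999, 0.048, 0.001]
contact_force: [0.4, -0.4, 0.4]
gripper_width: 0.598
```

```bash
python3 -m crank '[{"jaw":40,"x":0,"y":-3,"z":2,"ax":0,"ay":0,"az":0},{"jaw":20,"x":0,"y":0,"z":0,"ax":0,"ay":0,"az":0},{"jaw":0,"x":0,"y":0,"z":0,"ax":0,"ay":0,"az":0},{"jaw":0,"x":0,"y":0,"z":0,"ax":0,"ay":0,"az":0},{"jaw":0,"x":0,"y":0,"z":0,"ax":0,"ay":0,"az":0},{"jaw":0,"x":0,"y":0,"z":0,"ax":0,"ay":0,"az":0}]' 60
```

```text
t: 3.68
eef_pos: [0.4732, -0.2439, 0.1259]
tool_rot: [0.001, 0.999, 0.048, 0.001]
contact_force: [-0.1, -4.5, 1.6]
gripper_width: 0.153
```

The gripped width is 13 mm, which matches the fin. Now I tug upward along the hinge arc.

```bash
python3 -m crank '[{"jaw":0,"x":0,"y":0,"z":-3,"ax":0,"ay":-1,"az":0},{"jaw":0,"x":1,"y":0,"z":-4,"ax":0,"ay":-1.5,"az":0},{"jaw":0,"x":1,"y":0,"z":-4,"ax":0,"ay":-1.5,"az":0}]' 60
```

```text
t: 4.05
eef_pos: [0.4753, -0.2436, 0.1365]
tool_rot: [0.003, 0.998, 0.048, -0.035]
contact_force: [0.8, -5.4, -1.4]
gripper_width: 0.154
```

```bash
python3 -m crank '[{"jaw":0,"x":1,"y":0,"z":-4,"ax":0,"ay":-1.5,"az":0},{"jaw":0,"x":1,"y":0,"z":-4,"ax":0,"ay":-1.5,"az":0},{"jaw":0,"x":1,"y":0,"z":-4,"ax":0,"ay":-1.5,"az":0},{"jaw":0,"x":0,"y":0,"z":0,"ax":0,"ay":0,"az":0},{"jaw":0,"x":0,"y":0,"z":0,"ax":0,"ay":0,"az":0}]' 60
python3 - <<'E'
from h import *
p,d,c=grab('top'); cv2.imwrite('pics/t2.png',p[...,::-1]);W=pts(d,c);h=cv2.cvtColor(p,cv2.COLOR_RGB2HSV)
m=(h[...,0]>38)&(h[...,0]<88)&(h[...,1]>90)&(h[...,2]>30)&(d>0);m=cv2.erode(m.astype(np.uint8),np.ones((5,5)))>0
l=W[m];l=l[(l[:,2]<.14)&(l[:,0]>.52)];print(len(l),np.linalg.lstsq(np.c_[l[:,:2],np.ones(len(l))],l[:,2],rcond=None)[0].round(4))
E
```

```text
t: 4.68
eef_pos: [0.4785, -0.2433, 0.1479]
tool_rot: [0.004, 0.996, 0.048, -0.075]
contact_force: [-0.9, -5.6, 0.3]
gripper_width: 0.156
6103 [-0.2178 -0.0215  0.2396]
```

The lid came up to 0.217 rad with almost no resistance, so it was not caught. Now I press it back down along the reverse arc.

```bash
python3 -m crank '[{"jaw":0,"x":-1,"y":0,"z":4,"ax":0,"ay":1.5,"az":0},{"jaw":0,"x":-1,"y":0,"z":4,"ax":0,"ay":1.5,"az":0},{"jaw":0,"x":-1,"y":0,"z":4,"ax":0,"ay":1.5,"az":0},{"jaw":0,"x":-1,"y":0,"z":4,"ax":0,"ay":1.5,"az":0},{"jaw":0,"x":-1,"y":0,"z":4,"ax":0,"ay":1.5,"az":0},{"jaw":0,"x":0,"y":0,"z":3,"ax":0,"ay":1,"az":0},{"jaw":0,"x":0,"y":0,"z":0,"ax":0,"ay":0,"az":0}]' 60; python3 -m crank '[{"jaw":0,"x":0,"y":0,"z":3,"ax":0,"ay":1,"az":0},{"jaw":0,"x":0,"y":0,"z":2,"ax":0,"ay":0.5,"az":0},{"jaw":0,"x":0,"y":0,"z":0,"ax":0,"ay":0,"az":0}]' 60
```

```text
t: 5.6
eef_pos: [0.4732, -0.2438, 0.126]
tool_rot: [0.001, 0.999, 0.048, 0.001]
contact_force: [3.2, -6.1, -1.3]
gripper_width: 0.151
t: 5.98
eef_pos: [0.4723, -0.2439, 0.1208]
tool_rot: [0.0, 0.999, 0.048, 0.014]
contact_force: [-0.6, -5.4, 0.3]
gripper_width: 0.153
```

```bash
python3 -m crank '[{"jaw":0,"x":0,"y":0,"z":2,"ax":0,"ay":0.7,"az":0},{"jaw":0,"x":0,"y":0,"z":2,"ax":0,"ay":0.7,"az":0},{"jaw":0,"x":0,"y":0,"z":0,"ax":0,"ay":0,"az":0}]' 60; python3 -m crank '[{"jaw":0,"x":0,"y":0,"z":1.5,"ax":0,"ay":0.5,"az":0},{"jaw":0,"x":0,"y":0,"z":1.5,"ax":0,"ay":0,"az":0},{"jaw":0,"x":0,"y":0,"z":0,"ax":0,"ay":0,"az":0}]' 60
```

```text
t: 6.35
eef_pos: [0.4718, -0.244, 0.1168]
tool_rot: [-0.0, 0.999, 0.048, 0.025]
contact_force: [-3.9, -5.2, 3.9]
gripper_width: 0.15
t: 6.72
eef_pos: [0.4718, -0.2441, 0.1157]
tool_rot: [-0.0, 0.998, 0.048, 0.029]
contact_force: [-11.6, -2.7, 23.8]
gripper_width: 0.152
```

The force of 24 N with little motion suggests the lid is hard on its stop. Next I check the catch with a tug of 8–15 N.

```bash
python3 -m crank '[{"jaw":0,"x":1,"y":0,"z":-2,"ax":0,"ay":0,"az":0},{"jaw":0,"x":0,"y":0,"z":-1.5,"ax":0,"ay":0,"az":0},{"jaw":0,"x":0,"y":0,"z":0,"ax":0,"ay":0,"az":0}]' 60; python3 -m crank '[{"jaw":0,"x":0,"y":0,"z":-1,"ax":0,"ay":0,"az":0},{"jaw":0,"x":0,"y":0,"z":0,"ax":0,"ay":0,"az":0}]' 60;
```

```text
t: 7.1
eef_pos: [0.4719, -0.244, 0.117]
tool_rot: [-0.001, 0.998, 0.048, 0.029]
contact_force: [-2.6, -5.1, 0.8]
gripper_width: 0.156
t: 7.35
eef_pos: [0.472, -0.2439, 0.1174]
tool_rot: [-0.001, 0.998, 0.048, 0.029]
contact_force: [-0.3, -7.0, -5.0]
gripper_width: 0.149
```

```bash
python3 -m crank '[{"jaw":0,"x":0,"y":0,"z":-1,"ax":0,"ay":0,"az":0},{"jaw":0,"x":0,"y":0,"z":0,"ax":0,"ay":0,"az":0},{"jaw":0,"x":0,"y":0,"z":0,"ax":0,"ay":0,"az":0}]' 60
```

```text
t: 7.72
eef_pos: [0.472, -0.2439, 0.1176]
tool_rot: [-0.001, 0.998, 0.048, 0.029]
contact_force: [3.3, -8.4, -13.1]
gripper_width: 0.151
```

The catch holds against 13 N and the lid moves less than 2 mm. I ease off, release and retreat.

```bash
python3 -m crank '[{"jaw":0,"x":0,"y":0,"z":2.5,"ax":0,"ay":0,"az":0},{"jaw":60,"x":0,"y":0,"z":0,"ax":0,"ay":0,"az":0},{"jaw":60,"x":0,"y":0,"z":0,"ax":0,"ay":0,"az":0},{"jaw":60,"x":0,"y":0,"z":0,"ax":0,"ay":0,"az":0},{"jaw":60,"x":0,"y":0,"z":0,"ax":0,"ay":0,"az":0},{"jaw":60,"x":0,"y":0,"z":-10,"ax":0,"ay":0,"az":0},{"jaw":60,"x":0,"y":0,"z":-30,"ax":0,"ay":-1.5,"az":0},{"jaw":60,"x":0,"y":0,"z":-40,"ax":0,"ay":-1.5,"az":0},{"jaw":60,"x":0,"y":0,"z":-30,"ax":0,"ay":0,"az":0},{"jaw":60,"x":0,"y":0,"z":0,"ax":0,"ay":0,"az":0},{"jaw":60,"x":0,"y":0,"z":0,"ax":0,"ay":0,"az":0}]' 60
python3 w.py w3
python3 - <<'E'
from h import *
p,d,c=grab('top'); cv2.imwrite('pics/t3.png',p[...,::-1]);W=pts(d,c)
P=W[255:330,140:210].reshape(-1,3);P=P[(P[:,2]>.09)&(P[:,2]<.125)];print('white',np.linalg.lstsq(np.c_[P[:,:2],np.ones(len(P))],P[:,2],rcond=None)[0].round(4))
E
```

```text
t: 9.1
eef_pos: [0.4691, -0.2426, 0.2263]
tool_rot: [-0.0, 0.999, 0.048, 0.003]
contact_force: [0.9, 0.4, -0.5]
gripper_width: 0.601
61661 256 finz 0.14326614127385856
((471.6580505371094, -243.238525390625), (41.18075942993164, 12.3353910446167), 5.963725566864014)
9.15 [ 0.4688 -0.2425  0.2257] [[0.995, 0.097, 0.006], [0.097, -0.995, 0.001], [0.006, -0.001, -1.0]]
tool-frame mm to fin top centre [ 2.3  1.1 82.5]
lid plane [ 0.0038 -0.0025  0.1051]
white [-0.0034 -0.0073  0.1123]
```

View pics/w3.png

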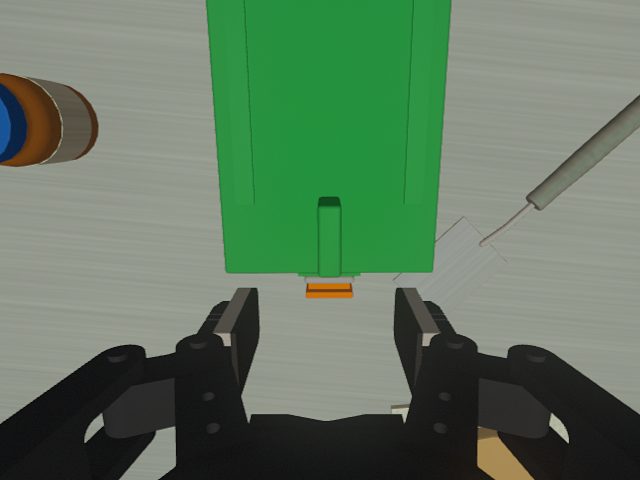

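The green lid is level (0.004 rad), with its fin at (329,237) and the catch upright at (329,290). The gripper is clear of it, and the white lid is level (0.008 rad).

```bash
python3 -c "
from station import ticket; print(ticket.hand_in())"
```

```text
the job is handed in; nothing more can be done
None
```

The green lid was not caught at the start, so I pressed it shut until the catch held. I then let go, retreated and handed the job in.

- **Tug:** at rest its front stood about 3.5° high. When I lifted it by the fin it rose freely to about 0.22 rad.
- **Pressing shut:** it reached its hard stop at about 24 N on the wrist. A second tug of about 13 N moved it less than 2 mm, so the catch holds.
- **Last checks:** the green lid was level (about 0.004 rad), as was the white lid (about 0.008 rad). The gripper was about 80 mm above the fin with about zero contact force at roughly 9 s, well inside the 35 s limit.

**What failed or disagreed:**
- My first move was refused because each row needs every key. Nothing moved.
- At the start, the cameras showed one finger overlapping the box stack beside the robot, but the wrist felt no contact. I left straight up and felt none on the way.

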